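# Seat the weighing cup on the bench scale, tare it, and weigh a cell

## Task

Weigh the cell that stands by itself on the dark foam pad: set the empty aluminium cup on the bench scale's cross-shaped carrier, turning it under light pressure until its slotted foot drops fully home over the cross, and let go of it. Then press the scale's round tare key at least half-way down and keep it down for a full second, and after that stand the cell upright in the cup, gently, and leave everything standing there. The scale is rated for 2.5 kg, so never push on it anywhere with 25 N or more, do not tare again once the cell is in the cup, and leave the other things on the bench where they are.

Things in the scene. Friction and masses are not known exactly. Their poses are not given: they have to be found in the camera images.
- scale: Grey plastic bench scale fixed to the table, 188 mm deep (x), 156 mm wide (y). Origin on the table under its middle; x to its back, z up. Its front, a console 68 mm deep and 42 mm high, carries a dark display on the left (+y) and the round tare key on the right (-y). Behind it a deck 28 mm high carries the cup's carrier.
- seat (a point): Middle of the carrier plate's upper face, where the cup's foot rests when home: 35 mm behind the scale's origin, 39 mm above the table. Axes are the scale's, not the carrier's. The carrier is a round aluminium plate 53 mm across with a cross of two ribs on it (each 50 mm long, 5 mm wide, 5 mm high) and a round centre pin 11.8 mm across, 11 mm high, its last 3.5 mm tapering to 5.6 mm.
- rib_top (a point): On the carrier's axis at the height of the ribs' top, 5 mm above the seat; axes the scale's. The cross was left turned up to 0.7 rad either way from square with the scale; the angle is not measured and must be felt for or seen. The carrier turns only stiffly (0.25 N m): light rubbing does not turn it.
- post_foot (a point): The sprung post, 11 mm below the seat on the same axis; axes the scale's. It protects against overload: the carrier does not give under less than about 4 N of downward push, then sinks 1 mm for each further 2.4 N, onto a hard stop after 3 mm.
- cup: Loose aluminium weighing cup, round, 56 mm across (57.6 mm at the lip), 40 mm tall, about 0.1 to 0.15 kg, standing upright and empty on the table. Origin under its foot's centre; z up. Its mouth is 50 mm across and 25 mm deep, the inner floor 15 mm above the bottom. Hold it across its outside, near the rim.
- cup_mid (a point): Centre of the cup, 20 mm above its bottom; axes the cup's.
- cup_foot (a point): Centre of the cup's underside; axes the cup's. The lowest 12 mm is a foot with a cross-shaped slot 8 mm wide along the cup's x and y axes and a round opening 13 mm across for the pin. Out of line with the cross it stops on the ribs, 5 mm too high; within about 0.05 rad of in line (every quarter turn is alike) it drops to the plate and no longer turns freely.
- tare_key (a joint): The tare key's travel in m: 0 up, 0.006 at its hard stop. It is sprung: about 2.4 N starts it moving, 5.2 N takes it 3 mm down, where it counts as pressed, and 8 N takes it to the stop.
- tare_key_top (a point): Centre of the tare key's upper face (it moves with the key): round grey key, 25 mm across, in a thin black ring, on the right of the console, 49 mm above the table when up, 7 mm above the console. It is pressed straight down.
- cell_mid (a point): Centre of the cell to be weighed: a cylinder 18.4 mm across and 65 mm tall, 46 g, standing upright by itself on the foam pad; this point is 33 mm above its lower end, z along its length.
- foam_pad: Flat dark foam pad, 122 x 130 x 6 mm, fixed to the table; the cell stands on it near its middle. Origin under its centre.
- cell_b: a loose cell, 18 mm across, 65 mm tall, standing close beside cell_c at the back right; a bystander. Origin under its centre
- cell_c: a loose cell like cell_b, standing beside it; a bystander. Origin under its centre
- solder_spool: spool of solder wire, 53 mm across, 40 mm tall, standing on a flange; a bystander. Origin under its centre
- lug_jar: small clear screw-top jar of crimp lugs, 47 mm across, 52 mm tall; a bystander. Origin under its centre
- tape_kapton: roll of amber tape, 64 mm across, 12 mm tall, lying flat near the table's front edge; a bystander. Origin under its centre
- cell_checker: small red box-shaped cell checker, 45 x 77 x 26 mm, lying near the table's front edge; a bystander. Origin under its centre
There are look-alikes about, which are no part of the job. Of the things that look like the cup, the largest one is meant.

How it is judged (in metres and radians):
On the way, in this order (a step that is already met when the one before it is completed fails the run):
1. the empty cup sits fully home on the carrier and has been let go (z of cup_mid in the frame of seat between 0.017 and 0.0222 m and horizontal distance between cup_mid and seat below 0.004 m and angle between cup_mid's own z axis and vertical below 0.06 rad and contact force between cup and the fingers below 0.1 N), for 0.2 s.
2. the tare key is held at least half-way down with only the empty, untouched cup on the scale (all of step 1 and value of joint tare_key above 0.0028 m and distance between cell_mid and cup_mid above 0.07 m), for 0.7 s.
3. the cell stands in the cup (horizontal distance between cell_mid and cup_mid below 0.018 m and z of cell_mid in the frame of cup_mid below 0.033 m and z of cup_mid in the frame of seat between 0.017 and 0.0222 m and horizontal distance between cup_mid and seat below 0.004 m and angle between cup_mid's own z axis and vertical below 0.06 rad), for 0.2 s.
At the end, for the whole second after the job is handed in: Cup home on the carrier (foot within 2 mm of the plate's height, 4 mm of its axis, upright within 0.06 rad), at rest; cell standing in it, upright within 0.15 rad, its centre within 18 mm of the cup's axis and no more than 33 mm above the cup's centre; tare key up again (all of step 3 and contact force between each of cup, scale and the fingers below 0.1 N and angle between cell_mid's own z axis and vertical below 0.15 rad and value of joint tare_key below 0.001 m and linear speed of cup below 0.02 m/s); the robot touches nothing.
It fails at once if the scale was pushed with more than 25 N (contact force between scale and anything else above 25 N).
It fails at once if the scale was tared with the cell in the cup (value of joint tare_key above 0.002 m and distance between cell_mid and cup_mid below 0.045 m).
It fails at once if a bystander was moved by more than 15 mm (distance of any of cell_b, cell_c, solder_spool, lug_jar, tape_kapton, cell_checker from where it was at the start of the episode above 0.015 m).
It also fails if it takes over 67 s, if anything falls off the work surface, if the arm or the gripper's body presses on something with over 40 N, if the wrist force passes 120 N, or if a joint passes its speed limit or range.

## Robot

A 7-joint arm with a two-finger parallel gripper is mounted at the origin on a cart in front of the work surface, level with it; the furniture and walls round the work are solid. World frame = base frame: x ahead of the robot, y to its left, z up, the work surface at z = 0. Lengths are in mm, angles in rad, forces in N, time in s.
With the tool pointing down it reaches from about 350 to 900 mm from the base axis. Payload 8.1 kg.
Tool frame: the origin (TCP) lies between the finger pads; the fingertips stand 19 mm ahead of it and the grasp point (between the pads) is the TCP; z points along the fingers, y is the line along which they close (so a half turn about z gives the same grasp; the last joint's range is limited). The gripper opens to 92 mm and grips with 3 to 60 N. Pads are 19 mm wide; open, the fingers measure 130 mm over their backs; the gripper's body (75 mm by 190 mm) begins 47 mm behind the grasp point.
Start: joints at [1.091, 0.434, 0.025, 1.573, -0.012, 1.134, -0.075], TCP at [229.945, -581.177, 245.742] pointing down, gripper open.
Joint ranges: [-2.62, 2.62], [-0.44, 2.09], [-1.27, 1.32], [0.08, 2.57], [-1.32, 4.46], [0.12, 2], [-2.74, 2.74]. Speed limits (rad/s): [2.22, 2.22, 3.01, 3.01, 3.14, 3.14, 3.14].

## Interface

Orientations are given as a 3x3 rotation matrix whose columns are the frame's x, y, z axes.
In Python, from workcell import bot gives the robot as it stands.
- The arm moves only by the tool play_rows, never from a script. Its argument "rows" is a list of rows, each a list of 3 entries, a list of its own where there are three numbers: the shift along the tool's x, y, z in m, then the turn about the tool's z in rad, then the opening, from 0 (shut) to 1 (fully open). A call has 1 to 20 rows; each row shifts and turns the commanded pose from where the row before left it, along the tool's axes as they then stand; what a row does not reach is not made up. A row lasts 1/8 s, in which the tool goes at most 62.5 mm and 10.7 degrees, less where a joint would pass 70% of its speed; a pose out of reach is approached as far as the arm can. A call is refused whole if a number of a shift passes 0.0625 or a number of a turn 0.188, either way. A call with a gripper value outside its range is refused whole. The fingers move at their own pace and stop on an object; "squeeze" is the grip in N (left out, the last holds). Time passes only in rows, so rows that do not move let the fingers close. It gives the time, the measured TCP pose, the force, the opening and the grip force at its end, in the units of the state.
- bot.get_obs(): the state, without advancing time (a new reading comes with each control period).
- bot.get_image(name): name is "scene" or "top" or "wrist"; returns (picture, depth): 420x560x3 uint8, red, green, blue; 420x560 float32, mm along the optical axis (not along the pixel's ray), 0 where there is no reading.
- bot.camera_model(name): a dict with "fx", "fy", "cx", "cy" (pixels), "R" (3x3) and "t" (3): a world point X has camera coordinates R X + t; the wrist camera has in their place "mount" (4x4, takes a point from camera to tool coordinates, whose origin is the TCP and whose axes are the flange's). Camera axes: x right, y down, z forward; pixel columns grow to the right and rows downward; lengths in mm; the calibration is good to about 2 mm. A picture is of the moment at which its call begins: read the wrist's pose just before it. camera_model takes no time and is no camera call.
- bot.job_done(): hands the job in; it is judged then, once.
The state is a dict: "time_s": time; "joint_pos": joint angles; "qd": joint speeds; "joint_torque": joint torques, N m; "tcp_pos": TCP position; "eef_rot": TCP orientation; "wrist_force": force on the tool from outside, world axes, zero at the start; "moment": the same for the moment, N m; "width": finger opening in mm; "grip_force": force on a finger pad.
Only numpy, scipy, OpenCV 4.12 (cv2) and the standard library are available. Lean on these libraries where they do the work, as an engineer would, in place of code of your own. Each camera call takes 0.05 s, during which the arm holds its last target. There are 200 camera calls.

## Working session

There is one attempt and no reset: what is moved stays moved. The work goes in short steps, Python scripts to look and compute and a tool call to move; the robot and the scene stay as the last step left them, time stands still between calls to the robot, and variables do not carry over. Pictures are saved under pics/ and viewed, at most 10 in all, crops included, and the job is handed in when it is done.

Besides the shell and the picture viewer there is one more tool, called after "Emit:" by a JSON object that holds its "name" and its "arguments". play_rows: Moves the arm, as the interface text tells. Its arguments: {"type":"object","properties":{"rows":{"type":"array","items":{"type":"array"}},"squeeze":{"type":"number"}},"required":["rows"]}

```bash
mkdir -p pics && cat > h.py <<'E'
import numpy as np, cv2
from workcell import bot
def snap(n,tag):
    o=bot.get_obs(); im,d=bot.get_image(n); cv2.imwrite(f'pics/{tag}.png',cv2.cvtColor(im,cv2.COLOR_RGB2BGR)); np.savez(f'pics/{tag}.npz',im=im,d=d,p=o['tcp_pos'],R=o['eef_rot']); return im,d
def world(n,tag,u,v,z=None):
    """pixel -> world by depth, or by the plane z"""
    f=np.load(f'pics/{tag}.npz'); m=bot.camera_model(n)
    ray=np.array([(u-m['cx'])/m['fx'],(v-m['cy'])/m['fy'],1.])
    if n=='wrist':
        M=np.array(m['mount']); Rw=f['R']@M[:3,:3]; c=f['R']@M[:3,3]+f['p']
    else:
        R=np.array(m['R']); Rw=R.T; c=-R.T@np.array(m['t'])
    if z is None: s=f['d'][int(round(v)),int(round(u))]
    else: s=(z-c[2])/(Rw@ray)[2]
    return c+Rw@ray*s
E
python3 - <<'E'
from h import *
o=bot.get_obs(); print(o)
for n in('scene','top'): snap(n,n+'0')
print({k:bot.camera_model('wrist')[k] for k in('mount','fx')})
m=bot.camera_model('top');print(-np.array(m['R']).T@np.array(m['t']),m['R'],m['fx'])
E
```

```text
{'time_s': 0.0, 'joint_pos': array([ 1.09138863,  0.43521325,  0.02496007,  1.57411406, -0.01160608,
        1.13398926, -0.07506568]), 'qd': array([ 0.00144413,  0.00197665,  0.00120774, -0.00095054,  0.00052955,
       -0.00164752,  0.00103132]), 'joint_torque': array([-2.27302644e-04, -6.67850304e+01,  9.84376185e-01, -3.14463580e+01,
       -6.07111584e-02,  4.27240762e-02,  1.52711686e-04]), 'tcp_pos': array([ 229.74848826, -580.71452526,  244.94428149]), 'eef_rot': array([[ 9.29853710e-01,  3.67928778e-01, -7.01813919e-04],
       [ 3.67929424e-01, -9.29852643e-01,  1.41438848e-03],
       [-1.32189300e-04, -1.57339237e-03, -9.99998753e-01]]), 'wrist_force': array([-0.63134593, -0.66123659,  0.52670102]), 'moment': array([-0.04181953, -0.01722707, -0.00835997]), 'grip_force': 0.0, 'width': 91.66417423652145}
{'mount': array([[ 9.81165126e-04, -9.64893888e-01, -2.62638197e-01,
         7.09948737e+01],
       [ 9.99999418e-01,  1.06480771e-03, -1.76143072e-04,
         8.13124937e-02],
       [ 4.49618551e-04, -2.62637871e-01,  9.64894371e-01,
        -1.39525192e+02],
       [ 0.00000000e+00,  0.00000000e+00,  0.00000000e+00,
         1.00000000e+00]]), 'fx': 291.5483167327284}
[ 259.25900106   18.8774935  1263.79766883] [[-0.0306174  -0.99951932 -0.0048687 ]
 [-0.97620347  0.03094869 -0.21463683]
 [ 0.21468434 -0.00181878 -0.97668179]] 502.7201357717937
```

View pics/top0.png

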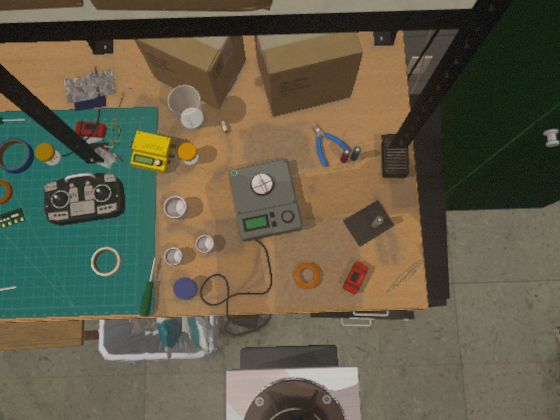

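View pics/scene0.png

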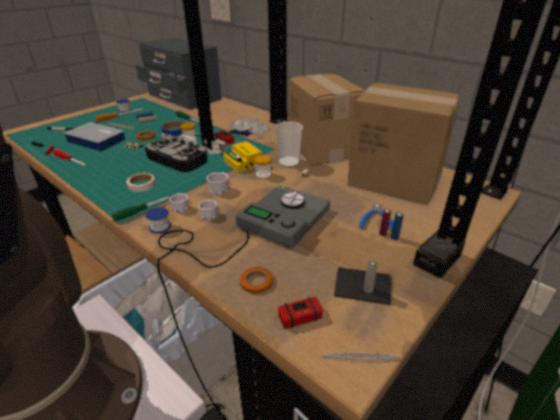

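Cup look-alikes in the top view are (175,207), (173,256) and (205,243), with a tall white beaker at (186,105). (175,207) looks like the largest 56 mm cup. The scale is at (265,200), its carrier at (262,184), the tare key at (288,216) and the pad cell at (377,221). I'll check the choice in a close crop.

```bash
python3 - <<'E'
from h import *
im=cv2.imread('pics/top0.png')
a=cv2.resize(im[150:280,140:310],None,fx=4.7,fy=4.6,interpolation=cv2.INTER_CUBIC); 
cv2.imwrite('pics/c1.png',a)
for u,v,z in((175,207,40),(173,256,33),(205,243,30),(262,184,45),(288,216,49),(377,221,65),(187,105,90)): print((u,v),world('top','top0',u,v).round(),world('top','top0',u,v,z).round())
E
```

```text
(175, 207) [552. 282.  22.] [547. 278.  40.]
(173, 256) [428. 286.  15.] [425. 283.  33.]
(205, 243) [459. 207.  11.] [456. 204.  30.]
(262, 184) [597.  59.  51.] [599.  59.  45.]
(288, 216) [513.  -3.  50.] [513.  -3.  49.]
(377, 221) [ 489. -217.   73.] [ 491. -219.   65.]
(187, 105) [829. 254.  20.] [797. 241.  90.]
```

View pics/c1.png

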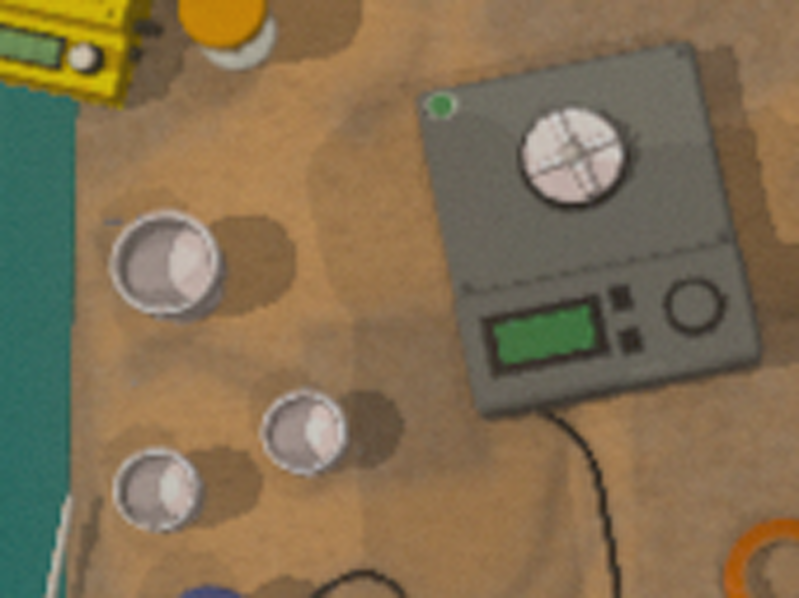

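The crop shows three white cups. The left one at crop (166,264), i.e. top (175.3,207.4), is clearly the largest, with a lip of about 57 mm, so that is the cup. The carrier cross is at crop (574,157) and the key at (694,306). I'll move past the cell and scale, looking with the wrist camera.

Emit:
{"name": "play_rows", "arguments": {"rows": [[[0.042, -0.027, 0.005], 0, 1], [[0.042, -0.027, 0.005], 0, 1], [[0.042, -0.027, 0.005], 0, 1], [[0.042, -0.027, 0.005], 0, 1], [[0.042, -0.027, 0.005], 0, 1], [[0.042, -0.027, 0.005], 0, 1], [[0.042, -0.027, 0.005], 0, 1], [[0.042, -0.027, 0.005], 0, 1], [[0.042, -0.027, 0.005], 0, 1], [[0, 0, 0], 0, 1], [[0, 0, 0], 0, 1]]}}

```text
time_s: 1.48
tcp_pos: [491.6, -216.5, 200.4]
eef_rot: [[0.93, 0.368, -0.001], [0.368, -0.93, -0.0], [-0.001, -0.0, -1.0]]
wrist_force: [-0.3, -0.3, -0.0]
width: 92.0
grip_force: 0.0
```

```bash
python3 - <<'E'
from h import *
snap('wrist','wcell'); o=bot.get_obs(); print(o['tcp_pos'],o['joint_pos'],o['eef_rot'][:,0],o['wrist_force'])
E
```

```text
[ 491.30474849 -217.17104302  200.53926312] [ 0.42542068  0.34532744 -0.14201071  1.83671779  0.05920011  0.96424867
 -0.93741167] [ 0.93032443  0.36673633 -0.00096021] [-0.34007442 -0.52077569  0.01641373]
```

View pics/wcell.png

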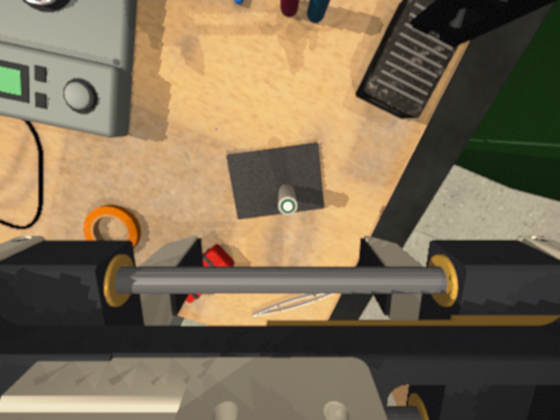

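Wrist view: the cell's top is at (287.5,206) on the dark pad and the tare key at (79,96). The tape and red checker are near the gripper, clear of the cell.

Emit:
{"name": "play_rows", "arguments": {"rows": [[[0.034, -0.036, 0], 0, 1], [[0.034, -0.036, 0], 0, 1], [[0.034, -0.036, 0], 0, 1], [[0.034, -0.036, 0], 0, 1], [[0.034, -0.036, 0], 0, 1], [[0.034, -0.036, 0], 0, 1], [[0, 0, 0], -0.145, 1], [[0, 0, 0], -0.145, 1], [[0, 0, 0], -0.145, 1], [[0, 0, 0], -0.145, 1], [[0, 0, 0], 0, 1], [[0, 0, 0], 0, 1]]}}

```text
time_s: 3.02
tcp_pos: [602.3, 58.7, 200.7]
eef_rot: [[0.58, 0.815, -0.0], [0.815, -0.58, -0.0], [-0.0, 0.0, -1.0]]
wrist_force: [0.3, 0.5, -0.7]
width: 91.8
grip_force: 0.0
```

```bash
python3 - <<'E'
from h import *
snap('wrist','wscale'); o=bot.get_obs(); print(o['tcp_pos'],o['joint_pos'],o['eef_rot'][:,0],o['wrist_force'])
print(world('wrist','wcell',287.5,206,71),world('wrist','wcell',287.5,206),world('wrist','wcell',79,94,49))
E
```

```text
[602.2961622   58.95992435 200.70282773] [ 0.05599083  0.47002867 -0.3472956   1.65774257  0.17947855  1.04540197
 -0.96476635] [ 5.79266228e-01  8.15138368e-01 -2.80957343e-04] [ 0.22837119 -0.56179963 -0.62573734]
[ 493.07897708 -223.46016981   71.        ] [ 493.4051715  -223.29357178   72.3563674 ] [516.39158986  -4.29826206  49.        ]
```

View pics/wscale.png

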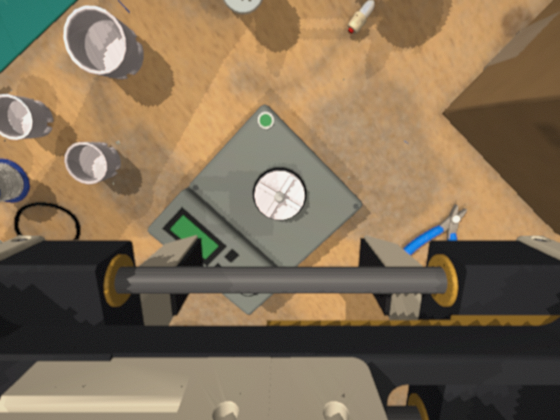

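The wrist view shows the carrier cross at (279,194) and the cup at (97,40). I'll move above the cup.

Emit:
{"name": "play_rows", "arguments": {"rows": [[[0.029, -0.034, 0], 0, 1], [[0.029, -0.034, 0], 0, 1], [[0.029, -0.034, 0], 0, 1], [[0.029, -0.034, 0], 0, 1], [[0.029, -0.034, 0], 0, 1], [[0, 0, 0], 0, 1], [[0, 0, 0], 0, 1]]}}

```text
time_s: 3.95
tcp_pos: [547.1, 275.7, 200.6]
eef_rot: [[0.577, 0.817, 0.0], [0.817, -0.577, -0.001], [-0.001, 0.001, -1.0]]
wrist_force: [0.3, -1.2, 0.6]
width: 91.9
grip_force: 0.0
```

```bash
python3 - <<'E'
from h import *
im,d=snap('wrist','wcup'); o=bot.get_obs(); print(o['tcp_pos'],o['joint_pos'],o['eef_rot'][:,0],o['wrist_force'])
a=cv2.resize(cv2.imread('pics/wscale.png')[160:230,240:315],(430,401),interpolation=cv2.INTER_CUBIC)
b=cv2.resize(cv2.imread('pics/wcup.png')[140:250,230:330],(365,401),interpolation=cv2.INTER_CUBIC)
cv2.imwrite('pics/c2.png',np.hstack([a,b]))
E
```

```text
[547.40874066 274.93685971 200.58620352] [-0.28978513  0.48688046 -0.38315525  1.63649932  0.20322491  1.05807175
 -1.34909181] [ 5.77986224e-01  8.16046182e-01 -7.44165842e-04] [ 0.94771172 -0.24391167 -0.05856691]
```

View pics/c2.png

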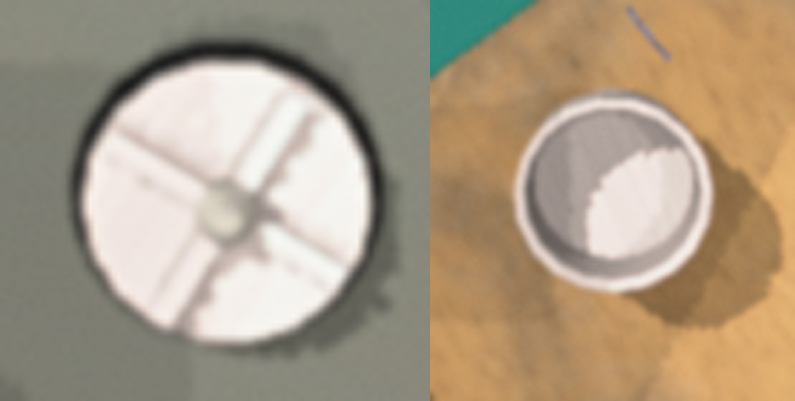

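The left crop shows the carrier disc centred at about (228,201), with one rib running (120,140)→(345,270) and the other (300,105)→(175,325). The right crop shows the cup lip centred at about (613,193), i.e. wrist pixel (279.9,192.6).

```bash
cat >> h.py <<'E'
def rows(target):
    o=bot.get_obs(); d=o['eef_rot'].T@(np.array(target,float)-o['tcp_pos']); print('tool shift mm',d.round(1)); return d
E
python3 - <<'E'
from h import *
c=world('wrist','wcup',279.9,192.6,40); print('cup',c)
k=5.733; px=lambda x,y:(240+x/k-.4,160+y/k-.4)
print('plate',world('wrist','wscale',*px(228,201),39),'pin',world('wrist','wscale',*px(223,207),50))
for p,q in(((120,140),(345,270)),((175,325),(300,105))):
    a=world('wrist','wscale',*px(*p),44);b=world('wrist','wscale',*px(*q),44);v=b-a;print('rib',a,b,np.arctan2(v[1],v[0])%(np.pi/2))
# depth based centroids
f=np.load('pics/wscale.npz')
W=np.array([[world('wrist','wscale',u,v) for u in range(150,380)] for v in range(90,235)])
im=f['im'][90:235,150:380].astype(int)
m=(im.min(2)>170)&(W[...,2]>33)&(W[...,2]<55); print('carrier cen',W[m][:,:2].mean(0),(W[m].max(0)+W[m].min(0))/2,m.sum())
g=(W[...,2]>22)&(W[...,2]<60); r=cv2.minAreaRect(W[g&(W[...,2]<33)][:,:2].astype(np.float32)); print('deck',r)
f=np.load('pics/wcup.npz')
W=np.array([[world('wrist','wcup',u,v) for u in range(230,330)] for v in range(140,240)])
m=(W[...,2]>34)&(W[...,2]<46); print('cup rim',cv2.minEnclosingCircle(W[m][:,:2].astype(np.float32)),W[m].mean(0))
rows([c[0],c[1],28])
E
```

```text
cup [549.85510254 279.88754155  40.        ]
plate [603.18230656  61.24202145  39.        ] pin [603.29635218  62.88130191  50.        ]
rib [594.542671    82.55890246  44.        ] [613.83426624  39.14049559  44.        ] 0.41811903581239385
rib [582.19988019  48.67466833  44.        ] [624.54407606  69.024949    44.        ] 0.4480009868889197Traceback (most recent call last):
  File "<stdin>", line 9, in <module>
  File "h.py", line 7, in world
    f=np.load(f'pics/{tag}.npz'); m=bot.camera_model(n)
                                    ~~~~~~~~~~~~~~~~^^^
ValueError: time passes only in moves, steps and waits
```

Emit:
{"name": "play_rows", "arguments": {"rows": [[[0.005, -0.001, 0.045], 0, 1], [[0, 0, 0.045], 0, 1], [[0, 0, 0.045], 0, 1], [[0, 0, 0.025], 0, 1], [[0, 0, 0.01], 0, 1], [[0, 0, 0], 0, 0.9], [[0, 0, 0], 0, 0.55], [[0, 0, 0], 0, 0.55], [[0, 0, 0], 0, 0.5], [[0, 0, 0], 0, 0.5]], "squeeze": 20}}

```text
time_s: 5.25
tcp_pos: [549.4, 281.0, 31.4]
eef_rot: [[0.576, 0.817, 0.001], [0.817, -0.576, 0.0], [0.001, 0.001, -1.0]]
wrist_force: [-1.1, -0.5, 5.7]
width: 55.8
grip_force: 20.0
```

Emit:
{"name": "play_rows", "arguments": {"rows": [[[0, 0, -0.03], 0, 0.5], [[0, 0, -0.03], 0, 0.5], [[0, 0, -0.01], 0, 0.5], [[0, 0, 0], 0, 0.5], [[0, 0, 0], 0, 0.5], [[0, 0, 0], 0, 0.5]]}}

```text
time_s: 6.0
tcp_pos: [548.4, 280.5, 99.5]
eef_rot: [[0.576, 0.817, -0.002], [0.817, -0.576, -0.001], [-0.002, -0.001, -1.0]]
wrist_force: [0.5, 0.5, -1.0]
width: 56.3
grip_force: 20.0
```

```bash
python3 - <<'E'
from h import *
snap('scene','scup'); snap('wrist','wcup2'); o=bot.get_obs(); print(o['tcp_pos'],o['eef_rot'][:,0],o['wrist_force'],o['width'],o['grip_force'])
rows([603.2,61.8,100])
m=bot.camera_model('scene'); p=m['R']@o['tcp_pos']+m['t']; u=int(p[0]/p[2]*m['fx']+m['cx']);v=int(p[1]/p[2]*m['fy']+m['cy']); print(u,v)
a=cv2.resize(cv2.imread('pics/scup.png')[v-35:v+45,u-50:u+50],(400,320),interpolation=cv2.INTER_CUBIC)
b=cv2.resize(cv2.imread('pics/wcup2.png')[170:330,200:360],(320,320),interpolation=cv2.INTER_CUBIC)
cv2.imwrite('pics/c3.png',np.hstack([a,b]))
E
```

```text
[548.61071115 280.65513449  99.90806171] [ 0.57614316  0.81734798 -0.0011567 ] [ 0.4545644   0.77283715 -1.79204614] 56.2049566491712 19.999870500178076
tool shift mm [-147.4  170.7   -0. ]
214 156
```

View pics/c3.png

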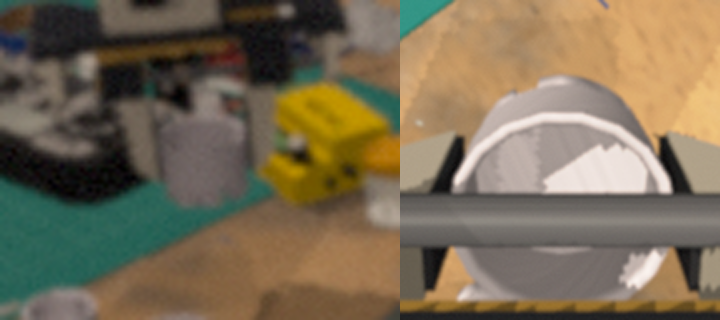

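The wrist crop shows a notch at the foot's near edge around crop (515–540, 80–95), which is a slot end at wrist pixel about (264,214). Here I work out its angle against the rib.

```bash
python3 - <<'E'
from h import *
f=np.load('pics/wcup2.npz')
for u,v in((264,214),(257.5,217.5),(270,210)):
  for z in(69,75):
    t=f['R'].T@(world('wrist','wcup2',u,v,z)-f['p']); print(u,z,t.round(1),'r',np.hypot(*t[:2]).round(1),'world yaw',(0.957-np.arctan2(t[1],t[0])).round(3))
E
```

```text
264 69 [20.3 -9.8 30.7] r 22.5 world yaw 1.405
264 75 [22.1 -9.4 24.7] r 24.0 world yaw 1.36
257.5 69 [ 18.1 -13.8  30.7] r 22.7 world yaw 1.608
257.5 75 [ 19.9 -13.3  24.7] r 23.9 world yaw 1.545
270 69 [22.8 -6.1 30.7] r 23.6 world yaw 1.217
270 75 [24.5 -5.9 24.7] r 25.2 world yaw 1.192
```

Emit:
{"name": "play_rows", "arguments": {"rows": [[[-0.037, 0.0425, 0], 0, 0.5], [[-0.037, 0.0425, 0], 0, 0.5], [[-0.037, 0.0425, 0], 0, 0.5], [[-0.036, 0.043, 0], 0, 0.5], [[0, 0, 0], 0, 0.5], [[0, 0, 0], 0, 0.5]]}}

```text
time_s: 6.85
tcp_pos: [603.4, 62.8, 100.5]
eef_rot: [[0.577, 0.817, -0.0], [0.817, -0.577, 0.001], [0.0, -0.001, -1.0]]
wrist_force: [-0.0, 1.1, -1.2]
width: 56.4
grip_force: 20.0
```

```bash
python3 - <<'E'
from h import *
snap('wrist','wover'); o=bot.get_obs(); print(o['tcp_pos'],o['wrist_force'])
f=np.load('pics/wcup2.npz')
for t,u,v in(('wcup2',281.5,226),):
    f=np.load(f'pics/{t}.npz'); print((f['R'].T@(world('wrist',t,u,v,108.5)-f['p'])).round(1), (f['R'].T@(world('wrist',t,u,v)-f['p'])).round(1))
b=cv2.resize(cv2.imread('pics/wover.png')[150:310,190:370],(720,580),interpolation=cv2.INTER_CUBIC)
cv2.imwrite('pics/c4.png',b)
E
```

```text
[603.25071442  63.94857976 100.56671209] [-0.10047082  0.62967251 -1.47724862]
[26.1  0.7 -8.8] [25.4  0.7 -6.7]
```

View pics/c4.png

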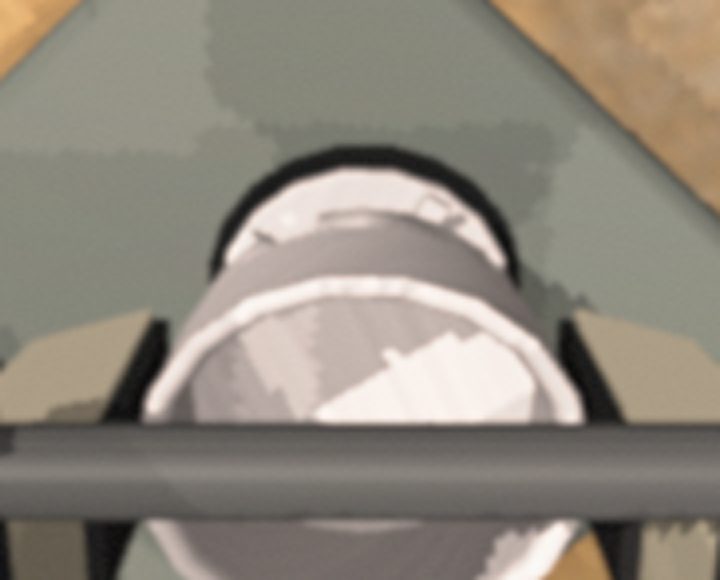

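The picture shows the plate's far edge at crop (364,170), the foot's far edge near (365,215) and the rim's far edge near (365,277). Laterally they line up. I'll check the fore-aft alignment next.

```bash
python3 - <<'E'
from h import *
f=np.load('pics/wover.npz')
def t(u,v,z): return (f['R'].T@(world('wrist','wover',190+u/4-.4,150+v/3.625-.4,z)-f['p'])).round(1)
print('plate',t(364,170,39),'-26.5'); print('foot',t(365,218,69.2),'-28'); print('rim',t(365,277,109.2),'-28.8')
print('platelr',t(225,258,39),t(505,258,39),'rim lr',t(147,412,109.2),t(582,412,109.2))
E
```

```text
plate [24.1  0.4 61.5] -26.5
foot [22.8  0.5 31.3] -28
rim [26.1  0.4 -8.7] -28.8
platelr [  6.  -24.7  61.5] [ 6.1 25.9 61.5] rim lr [  6.8 -26.3  -8.7] [ 6.8 27.1 -8.7]
```

Emit:
{"name": "play_rows", "arguments": {"rows": [[[0, 0, 0.003], -0.17, 0.5], [[0, 0, 0.004], -0.17, 0.5], [[0, 0, 0.004], -0.17, 0.5], [[0, 0, 0.004], 0, 0.5], [[0, 0, 0.002], 0, 0.5], [[0, 0, 0.002], 0, 0.5], [[0, 0, 0.002], 0, 0.5], [[0, 0, 0], 0, 0.5], [[0, 0, 0], 0, 0.5]]}}

```text
time_s: 8.02
tcp_pos: [603.7, 62.5, 79.8]
eef_rot: [[0.104, 0.995, 0.0], [0.995, -0.104, -0.0], [0.0, 0.0, -1.0]]
wrist_force: [-0.1, 0.2, -1.9]
width: 55.9
grip_force: 20.0
```

Emit:
{"name": "play_rows", "arguments": {"rows": [[[0, 0, 0.002], 0, 0.5], [[0, 0, 0.002], 0, 0.5], [[0, 0, 0.001], 0, 0.5], [[0, 0, 0], 0, 0.5], [[0, 0, 0], 0, 0.5]]}}

```text
time_s: 8.65
tcp_pos: [603.6, 62.5, 74.9]
eef_rot: [[0.104, 0.995, -0.0], [0.995, -0.104, -0.0], [-0.0, -0.0, -1.0]]
wrist_force: [-1.6, 0.2, 2.6]
width: 56.4
grip_force: 20.0
```

Emit:
{"name": "play_rows", "arguments": {"rows": [[[0, 0, 0.0005], -0.04, 0.5], [[0, 0, 0], -0.04, 0.5], [[0, 0, 0], -0.04, 0.5], [[0, 0, 0], 0, 0.5]]}}

```text
time_s: 9.15
tcp_pos: [603.3, 62.6, 73.9]
eef_rot: [[-0.017, 1.0, -0.001], [1.0, 0.017, 0.0], [0.0, -0.001, -1.0]]
wrist_force: [-1.7, 1.7, -0.8]
width: 56.2
grip_force: 20.0
```

Emit:
{"name": "play_rows", "arguments": {"rows": [[[0, 0, 0.001], 0, 0.5], [[0, 0, 0.001], 0, 0.5], [[0, 0, 0], 0, 0.5]]}}

```text
time_s: 9.52
tcp_pos: [603.3, 62.4, 72.0]
eef_rot: [[-0.016, 1.0, -0.001], [1.0, 0.016, -0.0], [-0.0, -0.001, -1.0]]
wrist_force: [-2.9, 1.5, -1.0]
width: 55.9
grip_force: 20.0
```

Emit:
{"name": "play_rows", "arguments": {"rows": [[[0, 0, 0.001], 0, 0.5], [[0, 0, 0.001], 0, 0.5], [[0, 0, 0], 0, 0.5], [[0, 0, 0], 0, 0.5]]}}

```text
time_s: 10.02
tcp_pos: [603.4, 62.6, 70.2]
eef_rot: [[-0.016, 1.0, -0.0], [1.0, 0.016, -0.0], [-0.0, -0.0, -1.0]]
wrist_force: [-4.8, 2.2, 1.9]
width: 56.0
grip_force: 20.0
```

Emit:
{"name": "play_rows", "arguments": {"rows": [[[0, 0, 0.0005], 0, 0.5], [[0, 0, 0], 0, 0.5], [[0, 0, 0], 0, 0.65], [[0, 0, 0], 0, 0.8], [[0, 0, 0], 0, 0.8], [[0, 0, 0], 0, 0.8], [[0, 0, -0.03], 0, 0.8], [[0, 0, -0.04], 0, 0.8], [[0, 0, -0.04], 0, 0.8], [[0, 0, -0.02], 0, 0.8], [[0, 0, 0], 0, 0.8], [[0, 0, 0], 0, 0.8]]}}

```text
time_s: 11.52
tcp_pos: [603.2, 62.1, 198.7]
eef_rot: [[-0.016, 1.0, -0.001], [1.0, 0.016, -0.0], [-0.0, -0.001, -1.0]]
wrist_force: [0.1, -0.4, 0.0]
width: 73.3
grip_force: 0.0
```

```bash
python3 - <<'E'
from h import *
snap('wrist','wseat'); o=bot.get_obs(); print(o['tcp_pos'],o['joint_pos'],o['wrist_force'],o['eef_rot'][:,0])
E
```

```text
[602.99965562  62.16809902 198.43554898] [ 0.19260359  0.51226384 -0.56238873  1.643472    0.30148224  1.07551613
 -0.44105591] [ 0.36895169 -0.22881053  0.144892  ] [-1.59314640e-02  9.99872992e-01 -4.32932696e-04]
```

View pics/wseat.png

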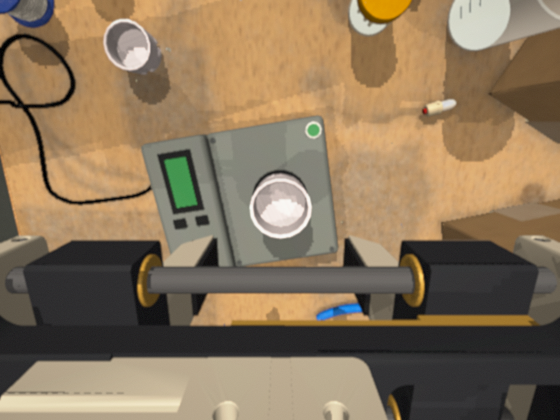

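The cup stands upright on the carrier at (281,206). Next I move above the tare key with the fingers shut, and check the cup's height by depth.

Emit:
{"name": "play_rows", "arguments": {"rows": [[[-0.021, -0.029, 0], 0, 0.3], [[-0.021, -0.029, 0], 0, 0], [[-0.02, -0.03, 0], 0, 0], [[0, 0, 0.02], 0, 0], [[0, 0, 0.02], 0, 0], [[0, 0, 0], 0, 0], [[0, 0, 0], 0, 0]]}}

```text
time_s: 12.45
tcp_pos: [516.7, -0.7, 159.8]
eef_rot: [[-0.016, 1.0, -0.0], [1.0, 0.016, 0.0], [0.0, -0.0, -1.0]]
wrist_force: [0.1, 0.4, -0.3]
width: 7.8
grip_force: 0.0
```

```bash
python3 - <<'E'
from h import *
snap('wrist','wkey'); o=bot.get_obs(); print(o['tcp_pos'],o['wrist_force'],o['width'])
for u,v in((281,212),(281,205),(275,210),(252,205),(310,205)): print('cup',world('wrist','wseat',u,v).round(1))
im=cv2.imread('pics/wkey.png'); 
m=bot.camera_model('wrist'); M=np.array(m['mount']); q=M[:3,:3].T@(np.array([0,0,o['tcp_pos'][2]-49])-M[:3,3]); print('expect key px',q[0]/q[2]*m['fx']+m['cx'],q[1]/q[2]*m['fy']+m['cy'])
cv2.imwrite('pics/c5.png',im[100:300,140:420])
E
```

```text
[516.89176395  -0.6797539  160.07745566] [0.43179809 0.02612348 0.3463709 ] 3.9942972560864436
cup [604.3  50.8  55.6]
cup [604.2  57.7  53.7]
cup [598.2  52.6  54.9]
cup [577.5  64.2  80.2]
cup [630.5  65.3  80.9]
expect key px 279.88999987953724 209.90519736740626
```

View pics/c5.png

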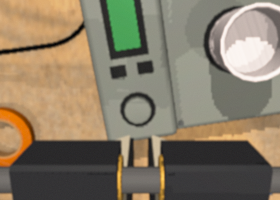

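The key is at crop (137,108), i.e. pixel (277,208), within 3 px of where it was expected. Cup floor depth of about 54.7 mm confirms the cup is home (54 expected). I'll press the key.

Emit:
{"name": "play_rows", "arguments": {"rows": [[[0.001, -0.002, 0.035], 0, 0], [[0, 0, 0.035], 0, 0], [[0, 0, 0.016], 0, 0], [[0, 0, 0.003], 0, 0], [[0, 0, 0.002], 0, 0], [[0, 0, 0], 0, 0], [[0, 0, 0], 0, 0]]}}

```text
time_s: 13.38
tcp_pos: [515.0, 0.0, 69.4]
eef_rot: [[-0.016, 1.0, 0.001], [1.0, 0.016, -0.0], [-0.0, 0.001, -1.0]]
wrist_force: [0.2, 0.0, -0.3]
width: 0.5
grip_force: 0.0
```

Emit:
{"name": "play_rows", "arguments": {"rows": [[[0, 0, 0.002], 0, 0], [[0, 0, 0.0015], 0, 0], [[0, 0, 0.001], 0, 0], [[0, 0, 0], 0, 0]]}}

```text
time_s: 13.88
tcp_pos: [515.1, 0.0, 64.5]
eef_rot: [[-0.016, 1.0, 0.001], [1.0, 0.016, -0.0], [-0.0, 0.001, -1.0]]
wrist_force: [0.1, -0.7, 5.6]
width: 0.4
grip_force: 2.9
```

Emit:
{"name": "play_rows", "arguments": {"rows": [[[0, 0, 0.001], 0, 0], [[0, 0, 0], 0, 0], [[0, 0, 0], 0, 0], [[0, 0, 0], 0, 0], [[0, 0, 0], 0, 0], [[0, 0, 0], 0, 0], [[0, 0, 0], 0, 0], [[0, 0, 0], 0, 0], [[0, 0, 0], 0, 0], [[0, 0, 0], 0, 0], [[0, 0, 0], 0, 0], [[0, 0, 0], 0, 0], [[0, 0, 0], 0, 0]]}}

```text
time_s: 15.5
tcp_pos: [515.1, 0.0, 63.6]
eef_rot: [[-0.016, 1.0, 0.001], [1.0, 0.016, -0.0], [-0.0, 0.001, -1.0]]
wrist_force: [0.6, -0.0, 5.8]
width: 0.4
grip_force: 3.3
```

Emit:
{"name": "play_rows", "arguments": {"rows": [[[0, 0, -0.03], 0, 0], [[0, 0, -0.045], 0, 0.4], [[-0.055, -0.006, -0.03], 0, 0.6], [[-0.056, -0.006, 0], 0, 0.6], [[-0.056, -0.007, 0], 0, 0.6], [[-0.056, -0.007, 0], 0, 0.6], [[0, 0, 0], 0, 0.6], [[0, 0, 0], 0, 0.6]]}}

```text
time_s: 16.5
tcp_pos: [492.0, -222.3, 167.7]
eef_rot: [[-0.016, 1.0, -0.001], [1.0, 0.016, 0.001], [0.001, -0.0, -1.0]]
wrist_force: [0.1, 0.9, -0.5]
width: 54.8
grip_force: 0.0
```

```bash
python3 - <<'E'
from h import *
im,d=snap('wrist','wcell2'); o=bot.get_obs(); print(o['tcp_pos'],o['joint_pos'],o['width'],o['wrist_force'])
m=bot.camera_model('wrist'); M=np.array(m['mount']); R,p=o['eef_rot'],o['tcp_pos']
v,u=np.mgrid[100:260,180:380]; s=d[100:260,180:380]; C=np.stack([(u-m['cx'])/m['fx']*s,(v-m['cy'])/m['fy']*s,s],-1)
W=(C@M[:3,:3].T+M[:3,3])@R.T+p
k=(W[...,2]>66)&(W[...,2]<78)&(np.hypot(W[...,0]-493,W[...,1]+223)<25); P=W[k]; print(k.sum(),P.mean(0),(P.max(0)+P.min(0))/2,np.ptp(P,0))
rows([P[:,0].mean(),P[:,1].mean(),56])
E
```

```text
[ 492.26677113 -221.47199124  167.83987349] [ 0.72346403  0.43745262 -0.53684587  1.8436929   0.27172641  0.93422707
  0.08226793] 55.23691199369871 [ 0.18860102 -0.34127113 -0.81729115]
378 [ 493.83061256 -221.3615652    71.75832195] [ 493.66152294 -221.93768088   70.23748588] [17.90805594 17.72736751  8.4687869 ]
tool shift mm [ -0.    1.6 111.8]
```

Emit:
{"name": "play_rows", "arguments": {"rows": [[[-0.001, 0.0015, 0.045], 0, 0.6], [[0, 0, 0.045], 0, 0.6], [[0, 0, 0.015], 0, 0.6], [[0, 0, 0.006], 0, 0.6], [[0, 0, 0], 0, 0.4], [[0, 0, 0], 0, 0.25], [[0, 0, 0], 0, 0.15], [[0, 0, 0], 0, 0.15], [[0, 0, 0], 0, 0.15]], "squeeze": 10}}

```text
time_s: 17.68
tcp_pos: [493.9, -224.1, 57.4]
eef_rot: [[-0.016, 1.0, 0.001], [1.0, 0.016, -0.0], [-0.0, 0.001, -1.0]]
wrist_force: [-0.1, -0.0, 4.0]
width: 18.2
grip_force: 10.0
```

Emit:
{"name": "play_rows", "arguments": {"rows": [[[0, 0, -0.03], 0, 0.15], [[0, 0, -0.045], 0, 0.15], [[0, 0, -0.035], 0, 0.15], [[0.0475, 0.019, 0], 0, 0.15], [[0.0475, 0.019, 0], 0, 0.15], [[0.0475, 0.019, 0], 0, 0.15], [[0.0475, 0.019, 0], 0, 0.15], [[0.0475, 0.019, 0], 0, 0.15], [[0.0475, 0.019, 0], 0, 0.15], [[0, 0, 0], 0, 0.15], [[0, 0, 0], 0, 0.15], [[0, 0, 0], 0, 0.15]]}}

```text
time_s: 19.18
tcp_pos: [602.9, 61.0, 166.8]
eef_rot: [[-0.014, 1.0, -0.001], [1.0, 0.014, -0.001], [-0.001, -0.001, -1.0]]
wrist_force: [0.2, 0.1, 0.5]
width: 17.8
grip_force: 10.0
```

```bash
python3 - <<'E'
from h import *
o=bot.get_obs(); print(o['tcp_pos'],o['width'],o['grip_force'],o['wrist_force'])
rows([603.3,62.4,105.4])
m=bot.camera_model('top'); im,d=snap('top','topx'); R=np.array(m['R']);t=np.array(m['t'])
v,u=np.mgrid[140:240,140:440]; s=d[140:240,140:440]; C=np.stack([(u-m['cx'])/m['fx']*s,(v-m['cy'])/m['fy']*s,s],-1); W=(C-t)@R
k=(W[...,2]>60)&(np.hypot(W[...,0]-492,W[...,1]+222)<30); print('left on pad px',k.sum())
im,d=snap('wrist','wcup3'); m=bot.camera_model('wrist'); M=np.array(m['mount']); R,p=o['eef_rot'],o['tcp_pos']
v,u=np.mgrid[0:420,0:560]; C=np.stack([(u-m['cx'])/m['fx']*d,(v-m['cy'])/m['fy']*d,d],-1)
T=C@M[:3,:3].T+M[:3,3]; W=T@R.T+p
k=(W[...,2]>76)&(W[...,2]<84)&(np.hypot(W[...,0]-603,W[...,1]-62)<40); P=W[k]; print('rim',k.sum(),P.min(0),P.max(0),cv2.minEnclosingCircle(P[:,:2].astype(np.float32)))
k=(np.hypot(T[...,0],T[...,1])<12)&(T[...,2]>5)&(T[...,2]<60); print('cell',k.sum(),T[k].min(0),T[k].max(0))
E
```

```text
[602.85244086  61.01315879 166.77624869] 17.76036149243603 9.998078495264053 [0.16626371 0.11019324 0.46332735]
tool shift mm [ 1.4  0.5 61.4]
left on pad px 0
rim 631 [575.08458091  35.48310594  76.12795623] [631.54500325  88.24606679  81.14374185] ((603.3333740234375, 60.46507263183594), 28.392515182495117)
cell 742 [ 1.88970451 -8.71117162  5.01219131] [10.70313472  9.5215676  50.94359017]
```

Emit:
{"name": "play_rows", "arguments": {"rows": [[[0.001, 0, 0.02], 0, 0.15], [[0, 0, 0.02], 0, 0.15], [[0, 0, 0.012], 0, 0.15], [[0, 0, 0.005], 0, 0.15], [[0, 0, 0.002], 0, 0.15], [[0, 0, 0], 0, 0.15], [[0, 0, 0], 0, 0.15]]}}

```text
time_s: 20.15
tcp_pos: [603.4, 63.9, 108.5]
eef_rot: [[-0.016, 1.0, 0.001], [1.0, 0.016, 0.0], [0.0, 0.001, -1.0]]
wrist_force: [-0.3, 0.2, -0.2]
width: 18.5
grip_force: 10.0
```

Emit:
{"name": "play_rows", "arguments": {"rows": [[[0, 0, 0.001], 0, 0.15], [[0, 0, 0.001], 0, 0.15], [[0, 0, 0], 0, 0.15], [[0, 0, 0], 0, 0.15]]}}

```text
time_s: 20.65
tcp_pos: [603.1, 63.9, 106.0]
eef_rot: [[-0.016, 1.0, -0.0], [1.0, 0.016, -0.0], [-0.0, -0.0, -1.0]]
wrist_force: [-0.9, 0.4, -0.5]
width: 18.0
grip_force: 10.0
```

Emit:
{"name": "play_rows", "arguments": {"rows": [[[0, 0, 0.0008], 0, 0.15], [[0, 0, 0], 0, 0.15], [[0, 0, 0], 0, 0.15]]}}

```text
time_s: 21.02
tcp_pos: [603.2, 63.9, 105.4]
eef_rot: [[-0.016, 1.0, 0.0], [1.0, 0.016, -0.0], [-0.0, 0.0, -1.0]]
wrist_force: [0.2, 0.5, 1.5]
width: 18.0
grip_force: 10.0
```

Emit:
{"name": "play_rows", "arguments": {"rows": [[[0, 0, 0.0004], 0, 0.15], [[0, 0, 0], 0, 0.15], [[0, 0, 0], 0, 0.22], [[0, 0, 0], 0, 0.3], [[0, 0, 0], 0, 0.45], [[0, 0, 0], 0, 0.6], [[0, 0, 0], 0, 0.6], [[0, 0, -0.01], 0, 0.6], [[0, 0, -0.03], 0, 0.6], [[0, 0, -0.045], 0, 0.6], [[0, 0, -0.045], 0, 0.6], [[0, 0, 0], 0, 0.6], [[0, 0, 0], 0, 0.6]]}}

```text
time_s: 22.65
tcp_pos: [602.9, 63.7, 234.9]
eef_rot: [[-0.016, 1.0, 0.0], [1.0, 0.016, -0.0], [-0.0, 0.0, -1.0]]
wrist_force: [0.6, -0.2, -0.7]
width: 55.0
grip_force: 0.0
```

```bash
python3 - <<'E'
from h import *
o=bot.get_obs(); print(o['tcp_pos'],o['time_s'],o['width'],o['wrist_force'])
im,d=snap('wrist','wend'); m=bot.camera_model('wrist'); M=np.array(m['mount']); R,p=o['eef_rot'],o['tcp_pos']
v,u=np.mgrid[0:420,0:560]; C=np.stack([(u-m['cx'])/m['fx']*d,(v-m['cy'])/m['fy']*d,d],-1)
W=(C@M[:3,:3].T+M[:3,3])@R.T+p; r=np.hypot(W[...,0]-603,W[...,1]-62)
for n,a,b,q in(('rim',75,84,35),('cell mid',95,110,35),('cell top',116,124,35),('floor',50,60,22)):
    k=(W[...,2]>a)&(W[...,2]<b)&(r<q); P=W[k]; print(n,k.sum(),*( (cv2.minEnclosingCircle(P[:,:2].astype(np.float32)),np.median(P[:,2])) if k.sum() else ()))
E
```

```text
[602.92821616  63.69292543 234.9259899 ] 22.65 54.98851188090592 [ 0.55236296 -0.17675155 -0.67782236]
rim 601 ((603.3212280273438, 60.26129913330078), 28.47425651550293) 79.18343188168069
cell mid 63 ((603.517578125, 66.4937973022461), 9.020834922790527) 102.85754326971607
cell top 318 ((603.590576171875, 65.10497283935547), 9.184017181396484) 119.87141876310551
floor 647 ((603.02294921875, 61.978397369384766), 21.94287872314453) 54.59419194531313
```

Depth shows the cell upright in the cup (top 120 mm, floor 54.6 mm) and the cup rim at 79 mm, so the cup is home. I'm handing the job in.

```bash
python3 -c "
from workcell import bot
print(bot.job_done())"
```

```text
the job is handed in; nothing more can be done
None
```

I handed the job in at about 23 s of the 67 s allowed: the cup is home on the carrier, the scale was tared for over a second with the cup empty, and the cell stands upright in the cup; the hand-in returned no verdict.

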